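Clamp the draw latch of the microscope camera case

ROBOT

A 6-joint arm with a two-finger parallel gripper is mounted at the origin on the work surface. World frame = base frame: x ahead of the robot, y to its left, z up, the work surface at z = 0. Lengths are in m, angles in rad, forces in N, time in s.
With the tool pointing down it reaches from about 0.35 to 0.85 m from the base axis. Payload 8.1 kg.
Tool frame: the origin (TCP) lies at the very end of the fingers, on their centre line; the grasp point (between the pads) lies 19 mm behind it; z points along the fingers, x is the direction in which the jaws open and shut, and the axes are right-handed (so a half turn about z gives the same grasp; the last joint's range is limited). The gripper opens to 93 mm and grips with 3 to 60 N. Pads are 15 mm wide; open, the fingers measure 128 mm over their backs; the gripper's body (75 mm by 188 mm) begins 65 mm behind the grasp point.
Start: joints at [-1.296, 0.13, 1.488, -0, 1.523, -0.085], TCP at [0.211, -0.562, 0.219] pointing down, gripper open.
Joint ranges: [-2.96, 2.96], [-0.89, 2.26], [0.02, 2.5], [-1.34, 4.48], [0, 2.73], [-2.66, 2.66]. Speed limits (rad/s): [2.39, 2.39, 2.79, 3.14, 3.14, 3.14].

INTERFACE

Orientations are given as a rotation vector (axis times angle).
In Python, from plant import robot gives the robot as it stands. The module is installed in compiled form; this text tells all that it offers.
- The arm moves only by the tool jog_arm, never from a script. Its argument "commands" is one flat list of numbers, 5 for each row, row after row: the gripper's target within -1 to 1 (shut at 1, half-way at 0, fully open at -1), then the shift along the tool's x, y, z in m, then the turn about the tool's z in degrees. A call has 1 to 20 rows; each row shifts and turns the commanded pose from where the row before left it, along the tool's axes as they then stand; what a row does not reach is not made up. A row lasts 1/12 s, in which the tool goes at most 41.7 mm and 7.16 degrees, less where a joint would pass 70% of its speed; a pose out of reach is approached as far as the arm can. A call is refused whole if a number of a shift passes 0.0417 or a number of a turn 7.16, either way. A call with a gripper value outside its range is refused whole. The fingers move at their own pace and stop on an object; "grip_force" is the grip in N (left out, the last holds). Time passes only in rows, so rows that do not move let the fingers close. It gives the time, the measured TCP pose, the force and the opening at its end, in the units of the state.
- robot.read_state(): the state, without advancing time (a new reading comes with each control period).
- robot.read_camera(name): name is "scene" or "side" or "wrist"; returns a dict with "img" (384x512x3 uint8, blue, green, red), "vfov" (degrees; the focal length in pixels is half the picture's height over the tangent of half this angle, whatever the lens; pixels are square), "cx", "cy" (the principal point, pixels), "extrinsics" (4x4, takes a point from world to camera coordinates). Camera axes: x right, y down, z forward; pixel columns grow to the right and rows downward; lengths in m; the calibration is good to about 2 mm. The wrist camera is an equidistant fisheye: a pixel r from the principal point sees the ray r / f radians off the axis. A picture is of the moment at which its call begins. There is no depth.
- robot.close_job(): hands the job in, once; it reports no verdict.
Trained networks look in a picture, given as the dict that the camera call returned (one of the last four; its "shot" number tells which), for a name from the list of things; names that differ only in an ending like _2 or _b are one class to them, and where a whole thing is asked for, a point or a joint stands for the part that bears it (a point fixed in the world has none). Each returns a list of dicts, best first, with "score" (0 to 1); they miss things now and then, are a little off and sometimes report something else, mostly with a low value. They report only what shows in the picture. A call takes as long as a camera call.
- robot.recognise(thing, picture): "box" ([centre column, centre row, width, height] as shares, 0 to 1, of the picture: columns of its width, rows of its height, round what is visible of it).
- robot.pinpoint(thing, picture): "position" ([row, column] as shares, 0 to 1, of the picture: columns of its width, rows of its height: a listed point, or the origin of a listed thing).
The state is a dict: "t": time; "q": joint angles; "dq": joint speeds; "joint_torque": joint torques, N m; "tool_pos": TCP position; "orientation": TCP orientation; "force": force on the tool from outside, world axes, zero at the start; "wrist_torque": the same for the moment, N m; "opening": finger opening in m.
Only numpy, scipy, OpenCV 4.12 (cv2) and the standard library are available. Lean on these libraries where they do the work, as an engineer would, in place of code of your own. Each camera call takes 0.05 s, during which the arm holds its last target.

TASK

The camera case standing in its cradle on the bench is shut but not clamped. Hook the latch's wire loop over the keeper on the lid, snug under its lip, then push the lever over until it has gone past centre and lies fully down, so the loop is pulled tight. Work by feel and gently (never more than 25 N on the loop or the lever), leave the other things where they are, and let go.

Things in the scene. Friction and masses are not known exactly. Their poses are not given: they have to be found in the camera images.
- case: Grey instrument case fixed in an aluminium cradle. 150 mm high, 280 mm wide (y), x from -75 to +63 mm, flat top at z = 150 mm. Origin: on the bench under the seam of its two shells, mid-width; x points from the lever's shell to the lid, z up. The latch lies on the top in the plane y = 0; the lever's pivot pin runs along y at x = -12, z = 166 mm.
- lid: Far half shell of the case (x = 3 to 63 mm of the case frame), fixed, flat top at z = 150 mm; origin 33 mm along the case's x, at bench height. The hook on its keeper is adjustable and may sit up to 2 mm either way along x from nominal: not measured, to be found by touch.
- keeper: Steel keeper plate on the lid's top. Origin: on the top surface (z = 150 mm), 23.5 mm along the case's x. Its hook, 18 mm wide: an upright 9 mm high, far (+x) face nominally at the origin's x, and a lip on it (9 to 12 mm above the case top) overhanging 4.5 mm to +x. The loop's crossbar belongs under the lip, touching the upright's far face.
- loop: Steel wire loop, 38 mm wide outside (y), 30 mm inside. Origin: its pin on the lever, 20 mm from the lever's pivot; x runs along the loop to the crossbar. Two side bars, 4 mm thick, 8 mm high, 14 to 53 mm along it, can be gripped across. A weak spring (about 0.2 N at the crossbar) lifts it to a stop 60 deg forward of the lever unless it is caught under the lip.
- bail (a joint): Stretch (m) of the tension spring in the loop, along it: 0 slack, at most 0.010; 1.5 N per mm on 1.5 N preload. With the loop hooked and the lever down it reads 0.0025 to 0.007.
- loop_bar (a point): Middle of the loop's crossbar (round, 5 mm diameter), 53.5 mm from the loop's pin when the spring is slack.
- lever (a joint): Angle of the latch lever (rad), 0 to 1.902. At 0 it is at its open stop and leans 75 deg above the case's +x direction (towards the keeper); at 1.902 it lies down on the robot's side, 184 deg from +x. It is stiff enough to stay where it is left (0.03 N m). With the loop hooked it goes past centre at about 1.59 and then stays down by itself.
- paddle: The lever's flat steel plate, 20 mm wide, 4 mm thick, from 8 to 52 mm from the pivot pin. Origin: on the pivot pin; x along the lever to its free end. Under tension it takes only about 1 to 3 N at the free end to push over.
- lever_tip (a point): Free end of the lever, 52 mm from the pivot pin.
- dust_cap: Bystander: black disc 34 mm across, 14 mm high, on the case's top. Origin under its centre.
- objective: Bystander: brass microscope objective 24 mm across, 36 mm high, on the lid's top. Origin under its centre.
- wash_bottle: Bystander: pale wash bottle with bent spout, 74 mm across, 225 mm high. Origin under its centre.
- jar: Bystander: open glass jar 72 mm across, 100 mm high. Origin under its centre.
- slide_box: Bystander: paper slide box 90 x 75 x 30 mm. Origin under its centre.
- eyepiece: Bystander: black eyepiece 36 mm across, 55 mm high. Origin under its centre.
- petri_dish: Bystander: clear petri dish 90 mm across, 15 mm high. Origin under its centre.
- screwdriver: Bystander: screwdriver 170 mm long lying on the bench.

How it is judged:
By the outcome, as a careful person would: the job done as asked, in the order asked, and still so for the second after the job is handed in, with the robot touching nothing.
It also fails if it takes over 56 s, if anything falls off the work surface, if the arm or the gripper's body presses on something with over 40 N, if the wrist force passes 120 N, or if a joint passes its speed limit or range.

## Working session

There is one attempt and no reset: what is moved stays moved. The work goes in short steps, Python scripts to look and compute and a tool call to move; the robot and the scene stay as the last step left them, time stands still between calls to the robot, and variables do not carry over. Pictures are saved under pics/ and viewed, and the job is handed in when it is done.

Besides the shell and the picture viewer there is one more tool, called after ">>>" in YAML: its name, and indented under it one key for each argument. jog_arm: Moves the arm, as the interface text tells. Its arguments: {"type":"object","properties":{"commands":{"type":"array"},"grip_force":{"type":"number"}},"required":["commands"]}

```bash
mkdir -p pics; ls; cat > h.py <<'E'
import numpy as np, cv2, pickle
from plant import robot
def snap(cam,name):
    p=robot.read_camera(cam); cv2.imwrite(f'pics/{name}.png',p['img']); return p
def pix(p,th):
    r=robot.pinpoint(th,p)
    return [(round(d['position'][1]*512,1),round(d['position'][0]*384,1),round(d['score'],2)) for d in r[:2]]
def ray(p,u,v):
    f=192/np.tan(np.radians(p['vfov'])/2); E=np.array(p['extrinsics']); R=E[:3,:3];t=E[:3,3]
    a,b=(u-p['cx'])/f,(v-p['cy'])/f
    if p.get('fish'):
        r=np.hypot(a,b); s=np.sin(r)/r if r>1e-9 else 1; d=np.array([a*s,b*s,np.cos(r)])
    else: d=np.array([a,b,1.])
    d=R.T@d; return -R.T@t, d/np.linalg.norm(d)
def tri(rays):
    A=np.zeros((3,3));B=np.zeros(3)
    for o,d in rays:
        P=np.eye(3)-np.outer(d,d);A+=P;B+=P@o
    x=np.linalg.solve(A,B); return x,[np.linalg.norm((np.eye(3)-np.outer(d,d))@(x-o)) for o,d in rays]
def proj(p,X):
    f=192/np.tan(np.radians(p['vfov'])/2); E=np.array(p['extrinsics']); c=E[:3,:3]@X+E[:3,3]
    if p.get('fish'):
        h=np.hypot(c[0],c[1]); r=np.arctan2(h,c[2]); return p['cx']+f*r*c[0]/h, p['cy']+f*r*c[1]/h
    return p['cx']+f*c[0]/c[2], p['cy']+f*c[1]/c[2]
E
python3 - <<'E'
from h import *
T=['case','lid','keeper','loop','loop_bar','paddle','lever_tip','dust_cap','objective','wash_bottle','jar']
P={}
for c in ['scene','side','wrist']:
    p=snap(c,c+'0'); p['fish']=c=='wrist'; P[c]=p
    print(c,p['vfov'],p['cx'],p['cy'],np.round(p['extrinsics'],3).tolist())
R={}
for th in T:
    rs=[];o=[]
    for c in P:
        x=pix(P[c],th);o.append(x)
        if x and c!='wrist': rs.append(ray(P[c],*x[0][:2]))
    print(th,o, *( [np.round(tri(rs)[0],4),np.round(tri(rs)[1],4)] if len(rs)>1 else []))
print(robot.read_state())
E
```

```text
pics
scene 51.488015817666955 258.43097364416593 195.845248770845 [[-0.151, 0.988, 0.022, 0.106], [0.668, 0.118, -0.734, -0.258], [-0.728, -0.097, -0.678, 1.732], [0.0, 0.0, 0.0, 1.0]]
side 52.95023820587919 247.93026203178584 192.6839597412471 [[0.989, -0.144, 0.009, -0.538], [-0.093, -0.684, -0.723, 0.146], [0.111, 0.715, -0.691, 1.169], [0.0, 0.0, 0.0, 1.0]]
wrist 65.70646984690485 254.81420027746472 190.2428258519144 [[0.352, -0.936, -0.003, -0.599], [-0.908, -0.343, 0.24, -0.029], [-0.226, -0.082, -0.971, 0.389], [0.0, 0.0, 0.0, 1.0]]
case [[(240.9, 220.5, 0.94)], [(251.1, 244.1, 0.76)], [(175.8, 11.2, 0.42)]] [ 0.5376 -0.0886  0.0068] [0.0042 0.0042]
lid [[(238.8, 230.5, 0.84), (235.9, 175.7, 0.52)], [], []]
keeper [[(240.1, 198.5, 0.61)], [(252.6, 196.1, 0.45), (261.2, 206.7, 0.39)], [(173.8, 12.2, 0.7)]] [ 0.5607 -0.0668  0.1581] [0.0215 0.0215]
loop [[(234.9, 180.7, 0.54)], [(251.5, 201.3, 0.42)], []] [ 0.5397 -0.0993  0.1908] [0.0037 0.0037]
loop_bar [[(238.0, 189.1, 0.47)], [(266.7, 189.9, 0.63)], []] [ 0.5863 -0.0782  0.2036] [0.0069 0.0069]
paddle [[(238.6, 183.5, 0.57),
[... 589 characters left out ...]
]] [ 0.5814  0.5183 -0.0065] [0.0035 0.0035]
{'t': 1.8, 'q': array([-1.29641639e+00,  1.30388097e-01,  1.48817890e+00,  3.76310344e-05,
        1.52298622e+00, -8.53893249e-02]), 'dq': array([ 0.00110558, -0.00108522,  0.00054452,  0.00088749,  0.0007522 ,
        0.00014339]), 'joint_torque': array([-8.89813728e-04, -5.59746051e+01, -4.92043018e+01,  7.66111538e-02,
        2.26845173e-02,  5.06638060e-06]), 'tool_pos': array([ 0.2112811 , -0.56159265,  0.21865394]), 'orientation': array([-2.58304386e+00,  1.78814561e+00, -8.53625473e-05]), 'force': array([ 0.22414489, -0.25792127,  0.39696411]), 'wrist_torque': array([-0.02427049, -0.00438837,  0.02173367]), 'opening': 0.09299052813375083}
```

View images.

```bash
python3 - <<'E'
import cv2
a=cv2.imread('pics/scene0.png');b=cv2.imread('pics/side0.png')
cv2.imwrite('pics/a.png',cv2.resize(a[130:270,130:330],(800,560),interpolation=cv2.INTER_CUBIC))
cv2.imwrite('pics/b.png',cv2.resize(b[140:290,150:350],(800,600),interpolation=cv2.INTER_CUBIC))
E
```

```text
(no output)
```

View pics/scene0.png

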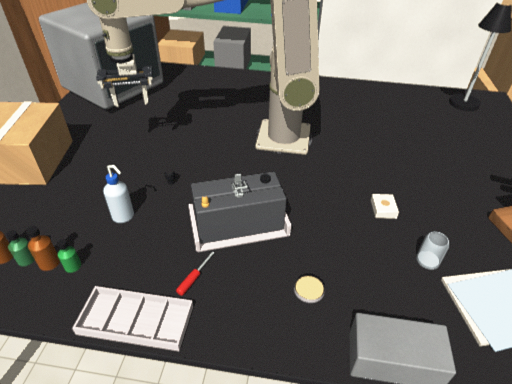

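View pics/a.png

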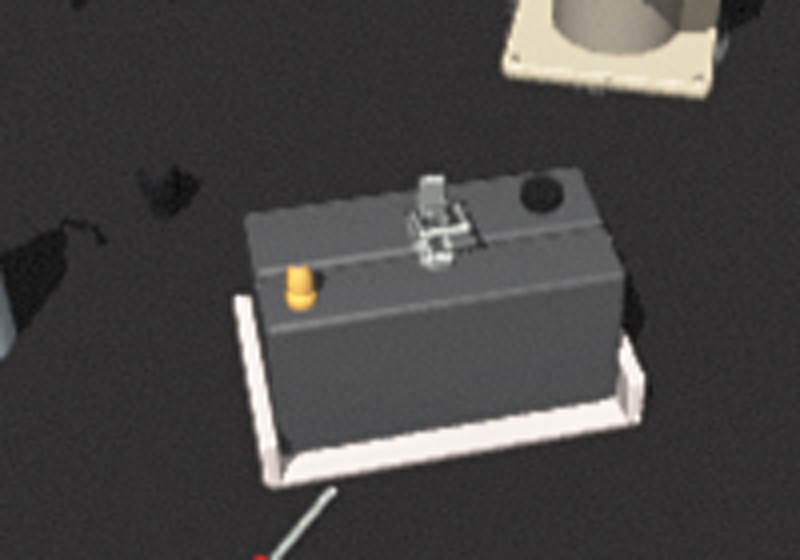

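View pics/b.png

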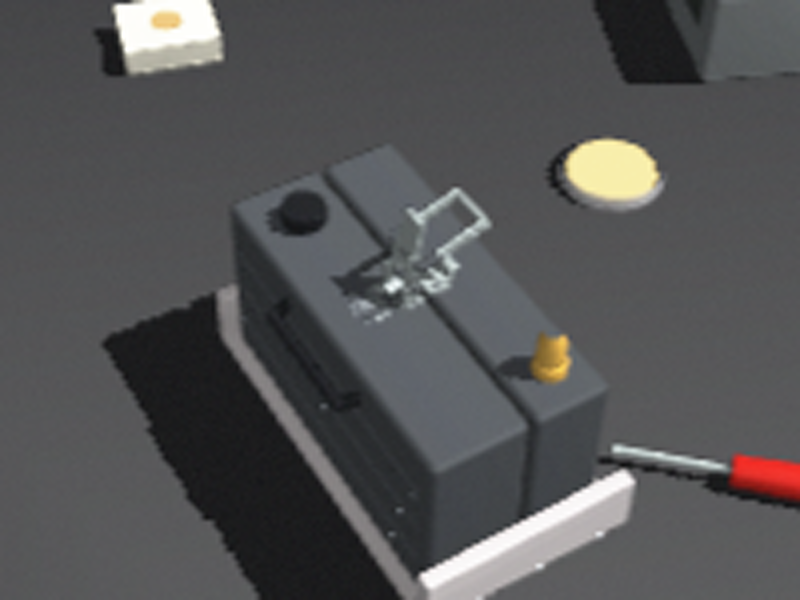

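View pics/side0.png

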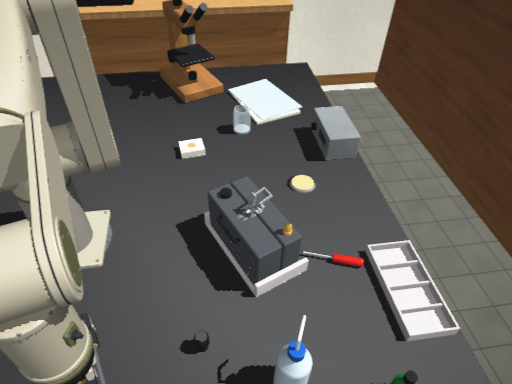

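```bash
python3 - <<'E'
from h import *
from scipy.optimize import least_squares
s=dict(vfov=51.488015817666955,cx=258.43,cy=195.845)
P={c:robot.read_camera(c) for c in ['scene','side']}
sc=[(191.3,183.3),(274.5,172.5),(285.5,197.5),(198,212.5)]
sd=[(208.3,191.8),(247,176.8),(301.8,237.5),(259,258)]
for n,l in(('scene',sc),('side',sd)):
    for u,v in l:
        o,d=ray(P[n],u,v); print(n,np.round(o+d*(0.15-o[2])/d[2],4))
L=np.array([[-.075,-.14],[-.075,.14],[.063,.14],[.063,-.14]])
L2=L[[1,2,3,0]]
def W(q,l): 
    c,s=np.cos(q[2]),np.sin(q[2]);return np.array([q[0]+c*l[0]-s*l[1],q[1]+s*l[0]+c*l[1],q[3]])
def f(q):
    r=[]
    for (n,l,LL) in (('scene',sc,L),('side',sd,L2)):
        for uv,x in zip(l,LL): r+=list(np.array(proj(P[n],W(q,x)))-uv)
    return r
r=least_squares(f,[.54,-.09,-.1,.15]);print(r.x,np.round(r.fun,1))
E
```

```text
scene [ 0.5343 -0.2448  0.15  ]
scene [0.4337 0.0091 0.15  ]
scene [0.548  0.0573 0.15  ]
scene [ 0.6573 -0.1899  0.15  ]
side [0.4269 0.0005 0.15  ]
side [0.547  0.0503 0.15  ]
side [ 0.6531 -0.2027  0.15  ]
side [ 0.5332 -0.2515  0.15  ]
[ 0.54525576 -0.09142801  0.39952221  0.14442284] [-1.   0.4  0.1 -1.   1.4  1.7 -1.9  1.2 -1.9 -0.3  0.  -1.2  0.9 -0.8
 -1.2  0.8]
```

>>> jog_arm:
  commands: [-0.3, 0, -0.005, -0.03, 0, -0.3, -0.0202, -0.0302, -0.004, 0, -0.3, -0.0202, -0.0302, -0.004, 0, -0.3, -0.0202, -0.0302, -0.004, 0, -0.3, -0.0202, -0.0302, -0.004, 0, -0.3, -0.0202, -0.0302, -0.004, 0, -0.3, -0.0202, -0.0302, -0.004, 0, -0.3, -0.0202, -0.0302, -0.004, 0, -0.3, -0.0202, -0.0302, -0.004, 0, -0.3, -0.0202, -0.0302, -0.004, 0, -0.3, -0.0202, -0.0302, -0.004, 0, -0.3, -0.0202, -0.0302, -0.004, 0, -0.3, -0.0202, -0.0302, 0, 0, -0.3, -0.0202, -0.0302, 0, 0, -0.3, -0.0202, -0.0302, 0, 0, -0.3, -0.0202, -0.0302, 0, 0, -0.3, -0.0202, -0.0302, 0, 0, -0.3, 0, 0, 0, 0, -0.3, 0, 0, 0, 0]
  grip_force: 8

```text
t: 3.48
tool_pos: [0.555, -0.0854, 0.2923]
orientation: [2.586, -1.784, -0.001]
force: [0.2, -0.9, 0.3]
opening: 0.0608
```

```bash
python3 - <<'E'
from h import *
p=snap('wrist','w1');p['fish']=1
pickle.dump(p,open('w1.pkl','wb'))
E
```

```text
(no output)
```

View pics/w1.png

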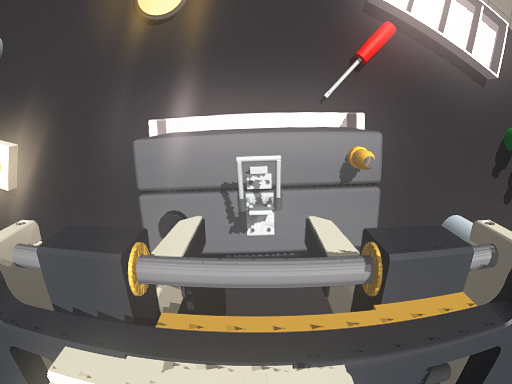

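```bash
python3 - <<'E'
from h import *
p=pickle.load(open('w1.pkl','rb'))
i=p['img'];cv2.imwrite('pics/w1z.png',cv2.resize(i[140:250,190:340],(800,587),interpolation=cv2.INTER_CUBIC))
cv2.imwrite('pics/w1y.png',cv2.resize(i[100:280,120:400],(800,514),interpolation=cv2.INTER_CUBIC))
E
```

```text
(no output)
```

View pics/w1z.png

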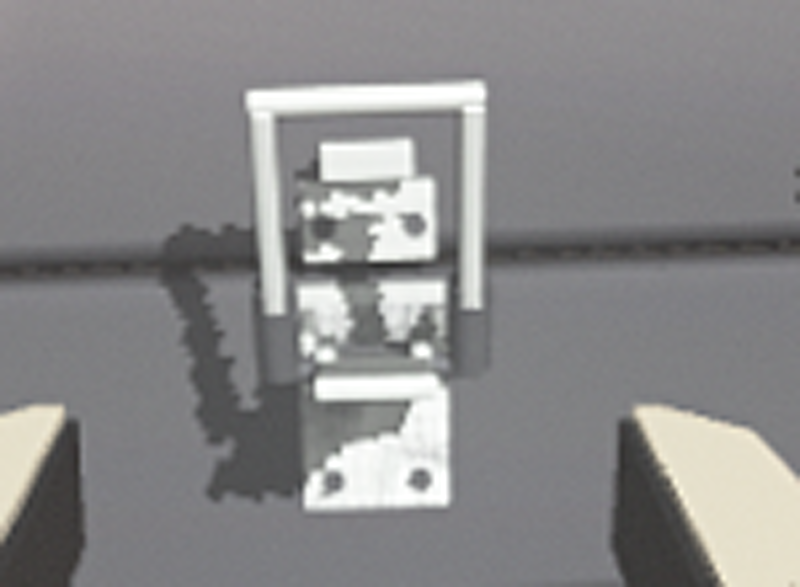

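View pics/w1y.png

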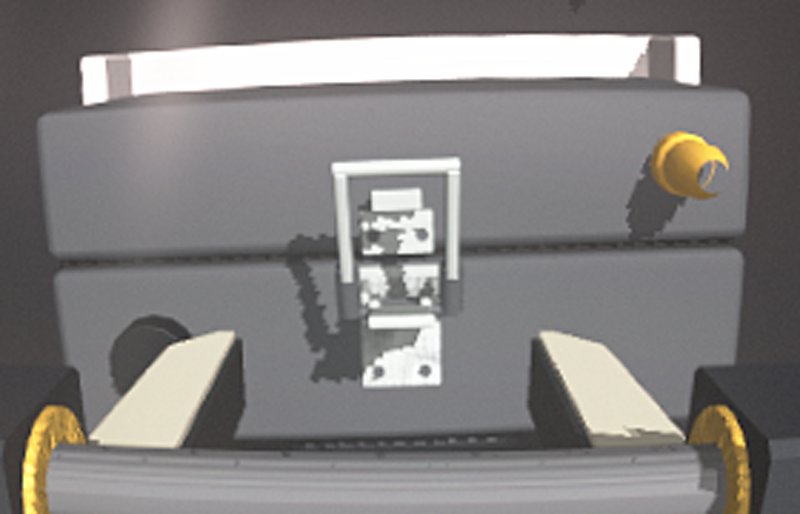

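```bash
python3 - <<'E'
from h import *
from scipy.spatial.transform import Rotation as Ro
from scipy.optimize import least_squares
p=pickle.load(open('w1.pkl','rb'))
s=robot.read_state();T=s['tool_pos'];R=Ro.from_rotvec(s['orientation']).as_matrix()
print(T,np.round(R,4).tolist(),s['t'])
for o in ([.0304,-.0075,0],[-.0304,-.0075,0],[.0304,.0075,0],[-.0304,.0075,0],[0,0,0]): print(o,np.round(proj(p,T+R@np.array(o)),1))
Z=lambda x,y:(190+x/5.3333,140+y/5.3333)
Y=lambda x,y:(120+x/2.857,100+y/2.857)
# case-frame points : left in image = +y case
D=[((.0449,.019,.1991),Z(247,100)),((.0449,-.019,.1991),Z(486,93)),((.0067,.017,.189),Z(275,313)),((.0067,-.017,.189),Z(471,308)),
((.0015,.14,.149),Y(57,262)),((.0015,-.14,.149),Y(741,243))]
def W(q,l):
    c,s=np.cos(q[2]),np.sin(q[2]);return np.array([q[0]+c*l[0]-s*l[1],q[1]+s*l[0]+c*l[1],l[2]])
f=lambda q:np.ravel([np.array(proj(p,W(q,l)))-uv for l,uv in D])
r=least_squares(f,[.545,-.091,.4]);print(r.x,np.round(r.fun,1))
q=r.x
for n,l in dict(lipfarL=(.028,.009,.162),lipfarR=(.028,-.009,.162),tipL=(-.012+.052*np.cos(1.309),.01,.166+.052*np.sin(1.309)),cornFL=(.063,.14,.15),cornFR=(.063,-.14,.15)).items():
    u,v=proj(p,W(q,l));print(n,'z',round((u-190)*5.333),round((v-140)*5.333),'y',round((u-120)*2.857),round((v-100)*2.857))
E
```

```text
[ 0.5544692  -0.08668849  0.29238945] [[0.3537, -0.9353, -0.0007], [-0.9353, -0.3537, -0.0003], [0.0, 0.0007, -1.0]] 3.5333
[0.0304, -0.0075, 0] [308.5 220. ]
[-0.0304, -0.0075, 0] [206.  219.8]
[0.0304, 0.0075, 0] [307. 243.]
[-0.0304, 0.0075, 0] [207.3 242.9]
[0, 0, 0] [257.2 232. ]
[ 0.54365878 -0.09450969  0.39386171] [ 1.  -0.6 -0.4 -0.6  0.3 -1.5 -0.2 -1.7 -4.1  3.3  3.1  2.8]
lipfarL z 320 157 y 372 198
lipfarR z 416 154 y 423 197
tipL z 314 380 y 368 318
cornFL z -320 5 y 28 117
cornFR z 1042 -34 y 758 96
```

>>> jog_arm:
  commands: [-0.3, 0.0028, -0.0093, 0.02, -1.9, -0.3, 0, 0, 0.03, 0, -0.3, 0, 0, 0.03, 0, -0.3, 0, 0, 0.022, 0, -0.3, 0, 0, 0, 0, -0.3, 0, 0, 0, 0]

```text
t: 4.03
tool_pos: [0.5627, -0.0875, 0.1898]
orientation: [2.61, -1.747, -0.004]
force: [-0.0, 0.4, 0.6]
opening: 0.0604
```

```bash
cat > look.py <<'E'
from h import *
import sys
n=sys.argv[1]
p=snap('wrist',n);p['fish']=1
pickle.dump(p,open(n+'.pkl','wb'))
i=p['img'];cv2.imwrite(f'pics/{n}z.png',cv2.resize(i[130:280,155:355],(800,600),interpolation=cv2.INTER_CUBIC))
s=robot.read_state();print(s['t'],s['tool_pos'],s['orientation'],s['force'],s['wrist_torque'],s['opening'])
E
python3 look.py w2
```

```text
4.0833 [ 0.56401879 -0.08762408  0.19180991] [-2.61105234e+00  1.74691188e+00 -1.06426778e-03] [-0.11651405  0.22749107  0.0970895 ] [5.02984003e-02 1.30511464e-02 7.81875686e-05] 0.06045166883269151
```

View pics/w2z.png

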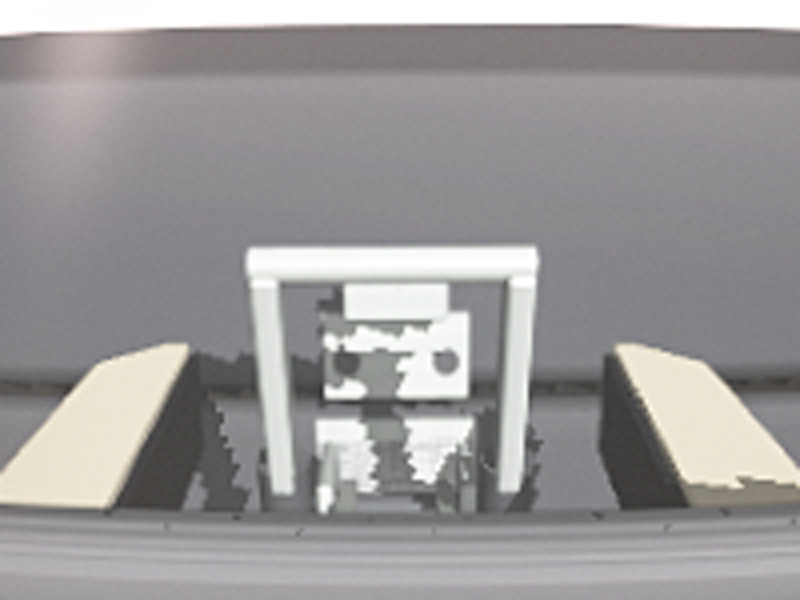

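>>> jog_arm:
  commands: [-0.3, -0.001, 0, 0.007, 0, -0.3, 0, 0, 0.007, 0, -0.3, 0, 0, 0, 0, 0.1, 0, 0, 0, 0, 0.1, 0, 0, 0, 0, 0.1, 0, 0, 0, 0, 0.1, 0, 0, 0, 0]
  grip_force: 8

```text
t: 4.67
tool_pos: [0.564, -0.0856, 0.177]
orientation: [-2.612, 1.745, -0.001]
force: [0.0, 0.1, -0.3]
opening: 0.043
```

```bash
python3 look.py w3
```

```text
4.7167 [ 0.56392093 -0.08559318  0.17694471] [-2.61233938e+00  1.74475473e+00 -6.95444053e-04] [-0.34526101 -0.14782063 -0.35054302] [ 0.01328085  0.01183016 -0.03862071] 0.04195952983990124
```

View pics/w3z.png

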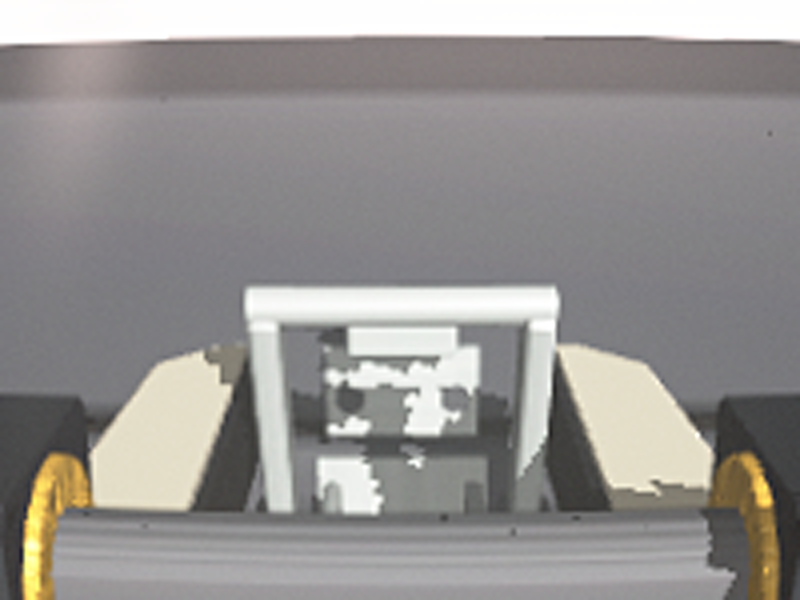

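>>> jog_arm:
  commands: [0.4, 0, 0, 0, 0, 0.4, 0, 0, 0, 0, 0.4, 0, 0, 0, 0, 0.4, 0, 0, 0, 0]
  grip_force: 8

```text
t: 5.05
tool_pos: [0.5639, -0.0858, 0.1768]
orientation: [-2.612, 1.745, -0.001]
force: [1.0, -0.5, 1.1]
opening: 0.0378
```

```bash
python3 look.py w4; sed -i 's/x/x/' h.py; python3 -c "
from h import *
for i in range(3):
    s=robot.read_state();print(s['t'],s['tool_pos'],s['force'])"
```

```text
5.1 [ 0.5639318  -0.08573337  0.17682642] [-2.61223956e+00  1.74502441e+00 -8.82613234e-04] [ 0.88606119 -0.38116485  0.32122773] [-0.16447453 -0.17984544  0.03300174] 0.03779062476246474
5.1 [ 0.5639318  -0.08573337  0.17682642] [ 0.88606119 -0.38116485  0.32122773]
5.1 [ 0.5639318  -0.08573337  0.17682642] [ 0.88606119 -0.38116485  0.32122773]
5.1 [ 0.5639318  -0.08573337  0.17682642] [ 0.88606119 -0.38116485  0.32122773]
```

>>> jog_arm:
  commands: [0.4, 0, -0.0006, 0.0027, 0, 0.4, 0, -0.0004, 0.0026, 0, 0.4, 0, 0, 0.0027, 0, 0.4, 0, 0, 0.0027, 0, 0.4, 0, 0.0004, 0.0027, 0, 0.4, 0, 0.0006, 0.0026, 0, 0.4, 0, 0.0006, 0.0018, 0, 0.4, 0, 0.0006, 0.0018, 0, 0.4, 0, 0, 0, 0]

```text
t: 5.85
tool_pos: [0.5624, -0.0863, 0.1566]
orientation: [2.612, -1.745, -0.0]
force: [3.2, -2.6, 0.7]
opening: 0.0376
```

```bash
python3 look.py w5
```

```text
5.9 [ 0.56249152 -0.08630791  0.15677775] [ 2.61193922e+00 -1.74508169e+00 -6.84661094e-05] [ 4.93349406 -2.09143321 -0.35676257] [-0.4716252  -0.59357715  0.0310905 ] 0.03779586061802611
```

View pics/w5z.png

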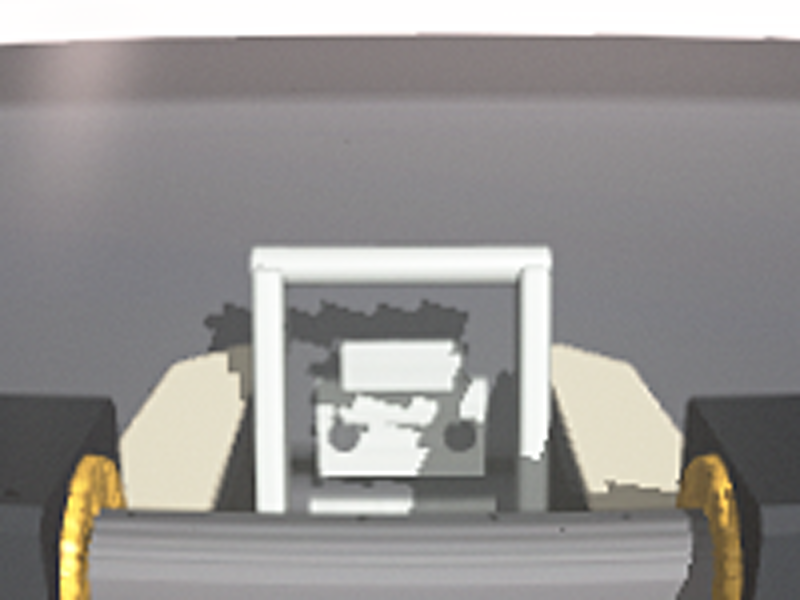

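```bash
cat > bar.py <<'E'
from h import *
from scipy.optimize import least_squares
q0=[0.54365878,-0.09450969,0.39386]
def C(X,q=q0):
    c,s=np.cos(q[2]),np.sin(q[2]);d=np.array(X)-[q[0],q[1],0]
    return np.array([c*d[0]+s*d[1],-s*d[0]+c*d[1],d[2]])
def bar(n,uL,uR,row,w=.038,off=0):
    p=pickle.load(open(n+'.pkl','rb'))
    z=lambda u,v:(155+u/4,130+v/4)
    o,a=ray(p,*z(uL,row));_,b=ray(p,*z(uR,row))
    t=w/np.linalg.norm(a-b); m=o+(a+b)/2*t
    return C(m)
E
python3 - <<'E'
from bar import *
for a in (('w2',247,538,263),('w3',246,558,304),('w5',251,551,263)): print(a[0],np.round(bar(*a),4))
# lip 18 wide
print(np.round(bar('w2',344,447,285,.018),4),np.round(bar('w5',341,463,343,.018),4),np.round(bar('w3',348,459,330,.018),4))
E
```

```text
w2 [0.0458 0.0004 0.2054]
w3 [0.0456 0.0005 0.2041]
w5 [0.0473 0.0005 0.1767]
[0.0283 0.0003 0.155 ] [0.0293 0.0004 0.1554] [0.0274 0.0002 0.1587]
```

>>> jog_arm:
  commands: [0.05, 0, 0, 0, 0, 0.05, 0, 0, 0, 0, 0.05, 0.0003, 0, -0.007, 0, 0.05, 0, 0, -0.01, 0, 0.05, 0, 0, -0.009, 0, 0.05, 0, 0, 0, 0, 0.05, 0, 0, 0, 0]
  grip_force: 12

```text
t: 6.48
tool_pos: [0.5636, -0.0865, 0.1846]
orientation: [-2.612, 1.744, -0.004]
force: [0.2, 0.5, -0.8]
opening: 0.044
```

```bash
python3 look.py w6
```

```text
6.5333 [ 0.56307465 -0.0864008   0.18373678] [-2.61202253e+00  1.74478284e+00 -1.69304677e-03] [-0.29726402 -0.10415315  0.41724191] [0.01128606 0.02219983 0.02336056] 0.043992158592938944
```

View pics/w6z.png

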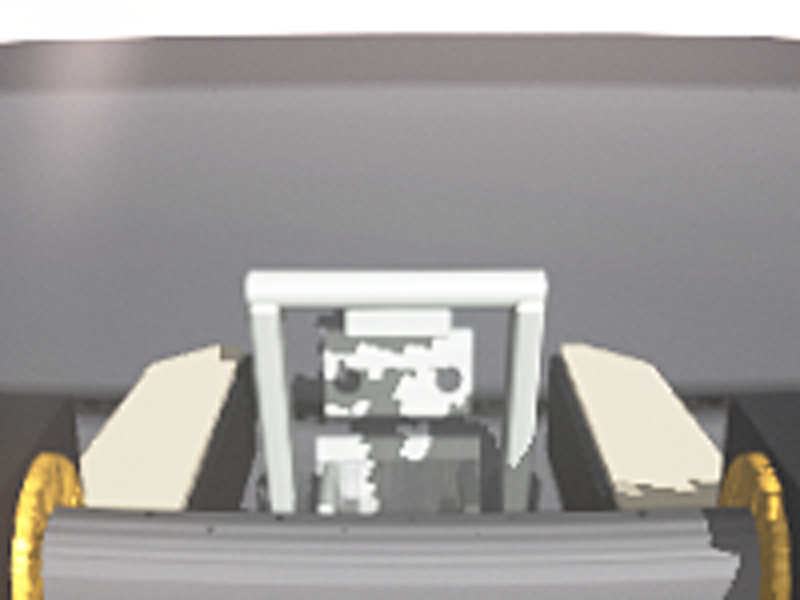

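```bash
python3 - <<'E'
from bar import *
b=bar('w6',246,546,287);print(b, C([.5631,-.0864,.1837]))
b=bar('w6',258,541,310);print(b)
E
```

```text
[0.04524095 0.00063467 0.20557848] [2.10648361e-02 2.80892778e-05 1.83700000e-01]
[3.97572787e-02 1.91387666e-04 1.97667303e-01]
```

>>> jog_arm:
  commands: [0.4, -0.0004, 0, 0, 0, 0.4, 0, 0, 0, 0, 0.4, 0, 0, 0, 0, 0.4, 0, 0, 0, 0, 0.4, 0, 0, 0, 0]
  grip_force: 12

```text
t: 6.95
tool_pos: [0.5625, -0.0862, 0.1828]
orientation: [2.612, -1.745, -0.0]
force: [2.2, -2.7, -0.5]
opening: 0.0379
```

>>> jog_arm:
  commands: [0.4, 0.0005, -0.0005, 0.0025, 0, 0.4, 0, -0.0004, 0.0025, 0, 0.4, 0, 0, 0.0026, 0, 0.4, 0, 0, 0.0026, 0, 0.4, 0, 0.0004, 0.0025, 0, 0.4, 0, 0.0005, 0.0025, 0, 0.4, 0, 0.0005, 0.0017, 0, 0.4, 0, 0.0006, 0.0017, 0, 0.4, 0, 0, 0, 0]

```text
t: 7.7
tool_pos: [0.5615, -0.0869, 0.164]
orientation: [2.612, -1.745, -0.001]
force: [3.1, -0.1, 1.4]
opening: 0.0384
```

```bash
python3 look.py w7
```

```text
7.75 [ 0.56144521 -0.086916    0.16403203] [ 2.61199601e+00 -1.74498725e+00 -8.92664851e-04] [2.16056171 0.02012313 1.57109827] [ 0.06775136 -0.35017026  0.03314496] 0.03798952548639344
```

View pics/w7z.png

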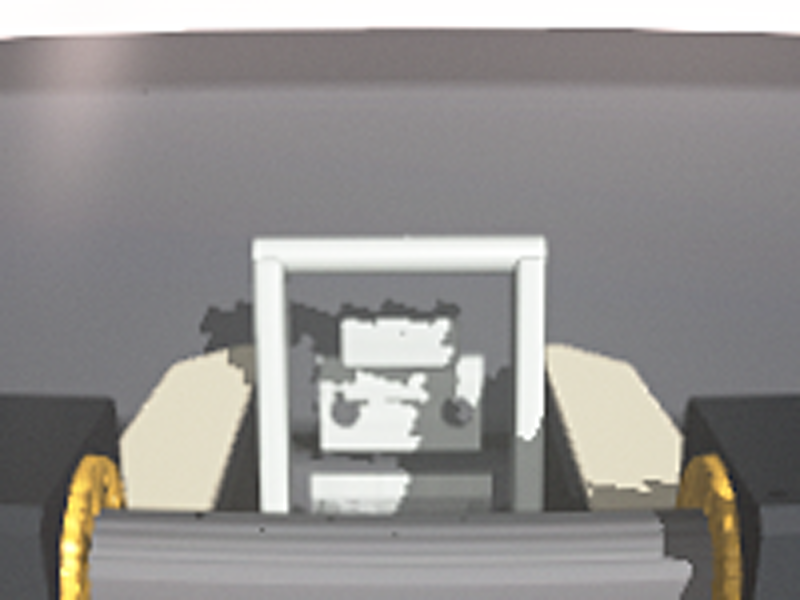

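```bash
python3 - <<'E'
from bar import *
print(bar('w7',253,546,252), C([.5614,-.0869,.164]), bar('w7',341,455,320,.018))
E
```

```text
[0.04658129 0.0005572  0.18023394] [0.01930312 0.00021876 0.164     ] [0.02768993 0.00083497 0.14999029]
```

```bash
python3 - <<'E'
from bar import *
def W(q,l):
    c,s=np.cos(q[2]),np.sin(q[2]);return np.array([q[0]+c*l[0]-s*l[1],q[1]+s*l[0]+c*l[1],l[2]])
def pz(n,l):
    p=pickle.load(open(n+'.pkl','rb'));u,v=proj(p,W(q0,l));return np.round([(u-155)*4,(v-130)*4],0)
for n,ph in (('w6',(15,)),('w5',(-15,-20,-25)),('w7',(-10,-15,-20,-25))):
    print(n,'lip',pz(n,(.028,.009,.162)),pz(n,(.028,-.009,.162)))
    for a in ph:
        a=np.radians(a);x=-.0068+.0535*np.cos(a);z=.1853+.0535*np.sin(a)
        print(np.degrees(a),pz(n,(x,.019,z)),pz(n,(x,-.019,z)))
E
```

```text
w6 lip [346. 315.] [455. 315.]
14.999999999999998 [257. 276.] [545. 276.]
w5 lip [342. 367.] [468. 367.]
-14.999999999999998 [261. 270.] [550. 270.]
-20.0 [265. 272.] [545. 271.]
-25.0 [268. 276.] [541. 276.]
w7 lip [343. 343.] [464. 343.]
-10.0 [261. 249.] [546. 249.]
-14.999999999999998 [265. 248.] [542. 248.]
-20.0 [269. 250.] [538. 250.]
-25.0 [272. 255.] [535. 254.]
```

>>> jog_arm:
  commands: [0.05, 0, 0, 0, 0, 0.05, 0, 0, 0, 0, 0.05, 0, 0.001, -0.005, 0, 0.05, 0, 0.001, -0.009, 0, 0.05, 0, 0.001, -0.009, 0, 0.05, 0, 0, 0, 0, 0.05, 0, 0, 0, 0]
  grip_force: 12

```text
t: 8.33
tool_pos: [0.5598, -0.0883, 0.189]
orientation: [-2.612, 1.745, -0.004]
force: [-0.2, -0.5, 0.2]
opening: 0.0437
```

>>> jog_arm:
  commands: [0.4, 0, 0, 0, 0, 0.4, 0, 0, 0, 0, 0.4, 0, 0, 0, 0, 0.4, 0, 0, 0, 0, 0.4, 0, 0, 0, 0]

```text
t: 8.75
tool_pos: [0.5592, -0.088, 0.1874]
orientation: [-2.612, 1.745, -0.001]
force: [2.6, -1.1, 0.4]
opening: 0.0383
```

```bash
python3 look.py w8
```

```text
8.8 [ 0.55916944 -0.08805264  0.18742618] [-2.61231772e+00  1.74494342e+00 -5.66352866e-04] [2.25451382 0.57132782 1.1057796 ] [-0.07662292 -0.47321114  0.01468674] 0.03802995715203368
```

View pics/w8z.png

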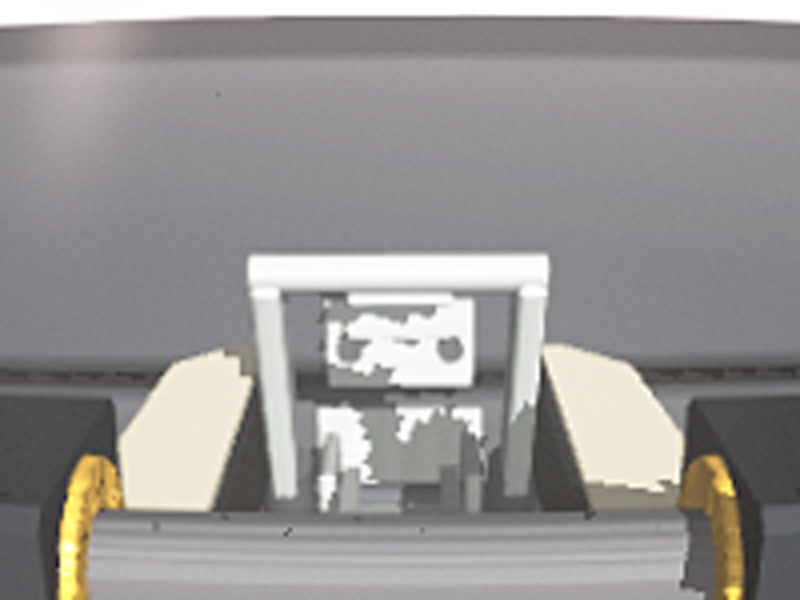

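>>> jog_arm:
  commands: [0.4, 0, -0.0005, 0.0023, 0, 0.4, 0, -0.0004, 0.0023, 0, 0.4, 0, 0, 0.0024, 0, 0.4, 0, 0, 0.0024, 0, 0.4, 0, 0.0004, 0.0023, 0, 0.4, 0, 0.0004, 0.0023, 0, 0.4, 0, 0.0005, 0.002, 0, 0.4, 0, 0.0005, 0.002, 0, 0.4, 0, 0, 0, 0]

```text
t: 9.55
tool_pos: [0.5577, -0.0885, 0.1688]
orientation: [2.612, -1.745, -0.001]
force: [1.2, 0.9, 2.9]
opening: 0.0378
```

```bash
python3 look.py w9
```

```text
9.6 [ 0.55776861 -0.08847652  0.16892927] [ 2.61181521e+00 -1.74495183e+00 -1.08900860e-03] [1.22018892 0.40006328 1.86785506] [-0.05217988 -0.33228857  0.06987616] 0.0378859837909067
```

View pics/w9z.png

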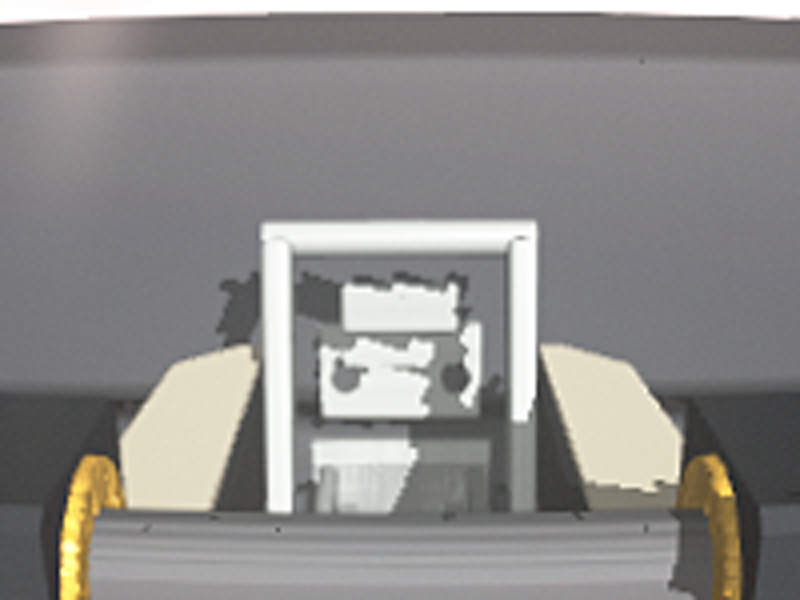

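```bash
python3 - <<'E'
from bar import *
print(bar('w9',262,537,237), C([.5577,-.0885,.1689]), bar('w9',343,460,285,.018))
print(bar('w8',247,549,270))
E
```

```text
[0.04202556 0.00053704 0.17476633] [1.52724019e-02 1.61157425e-04 1.68900000e-01] [0.03030425 0.00025476 0.15796613]
[0.04300553 0.00058778 0.20875613]
```

>>> jog_arm:
  commands: [0.4, 0, 0.0003, 0.0012, 0, 0.4, 0, 0.0003, 0.0012, 0, 0.4, 0, 0.0004, 0.0012, 0, 0.4, 0, 0.0004, 0.0012, 0, 0.4, 0, 0, 0, 0]

```text
t: 10.02
tool_pos: [0.5568, -0.0889, 0.1645]
orientation: [2.612, -1.745, -0.0]
force: [2.0, 1.2, 3.9]
opening: 0.038
```

```bash
python3 look.py w10; python3 - <<'E'
from h import *
p=snap('side','s10');cv2.imwrite('pics/s10z.png',cv2.resize(p['img'][150:270,190:340],(750,600),interpolation=cv2.INTER_CUBIC))
E
```

```text
10.0667 [ 0.55677671 -0.08891925  0.16449328] [ 2.61221424e+00 -1.74507931e+00 -1.73826225e-04] [ 1.51021926 -0.14090543  3.74740473] [ 0.06578874 -0.20047085  0.08648544] 0.03798563716781339
```

View pics/w10z.png

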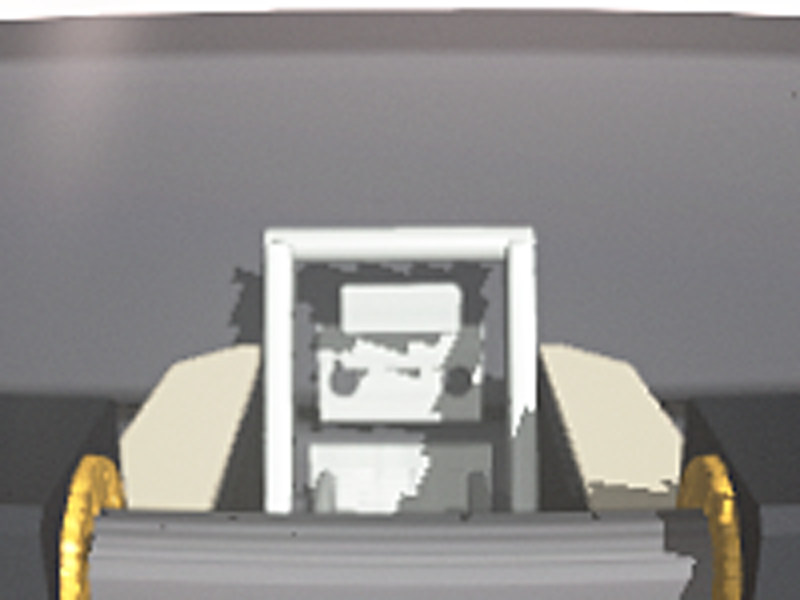

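View pics/s10z.png

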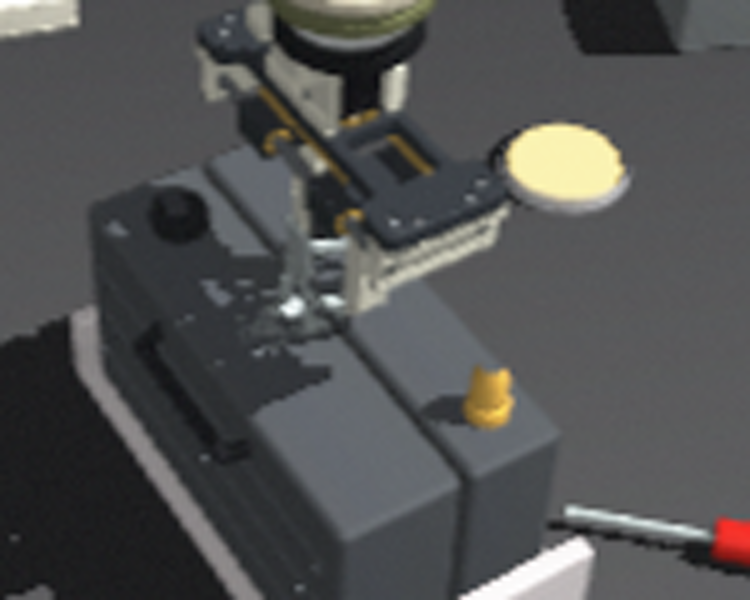

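>>> jog_arm:
  commands: [0.4, 0, 0.0003, 0.001, 0, 0.4, 0, 0.0003, 0.001, 0, 0.4, 0, 0, 0, 0]

```text
t: 10.37
tool_pos: [0.5563, -0.0891, 0.1626]
orientation: [2.612, -1.745, -0.0]
force: [2.0, 1.9, 4.8]
opening: 0.0381
```

>>> jog_arm:
  commands: [0.4, 0, 0.0003, 0.001, 0, 0.4, 0, 0, 0, 0]

```text
t: 10.53
tool_pos: [0.556, -0.0892, 0.1616]
orientation: [2.612, -1.745, 0.0]
force: [2.0, 0.4, 4.6]
opening: 0.0376
```

```bash
python3 look.py w11
```

```text
10.5833 [ 0.5559981  -0.0892234   0.16162764] [ 2.61237680e+00 -1.74500563e+00 -5.81702649e-05] [ 0.84929814 -0.02668195  3.44661623] [ 0.0530923  -0.21027982  0.04854001] 0.0380553773751942
```

View pics/w11z.png

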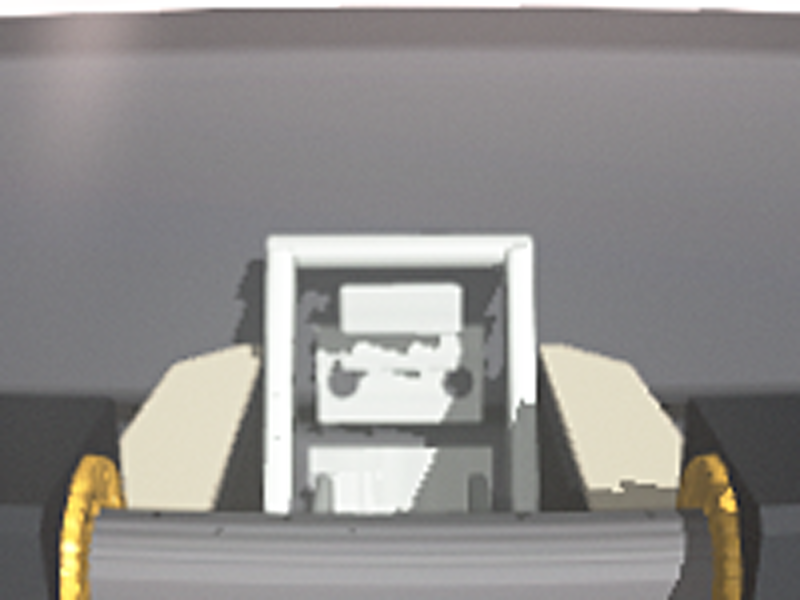

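>>> jog_arm:
  commands: [0.4, 0, 0.0003, 0.001, 0, 0.4, 0, 0, 0, 0]

```text
t: 10.75
tool_pos: [0.5558, -0.0894, 0.1606]
orientation: [-2.612, 1.745, -0.0]
force: [2.4, 1.0, 4.9]
opening: 0.0378
```

>>> jog_arm:
  commands: [0.4, 0, 0.0003, 0.001, 0, 0.4, 0, 0, 0, 0]

```text
t: 10.92
tool_pos: [0.5555, -0.0895, 0.1597]
orientation: [2.612, -1.745, 0.0]
force: [2.1, -0.1, 4.8]
opening: 0.0385
```

```bash
python3 look.py w12
```

```text
10.9667 [ 0.55548667 -0.08945636  0.15967892] [-2.61240292e+00  1.74496915e+00 -1.09204335e-04] [1.47923248 1.27041777 4.58810551] [ 0.06172974 -0.17380279 -0.03232645] 0.038075519623762905
```

View pics/w12z.png

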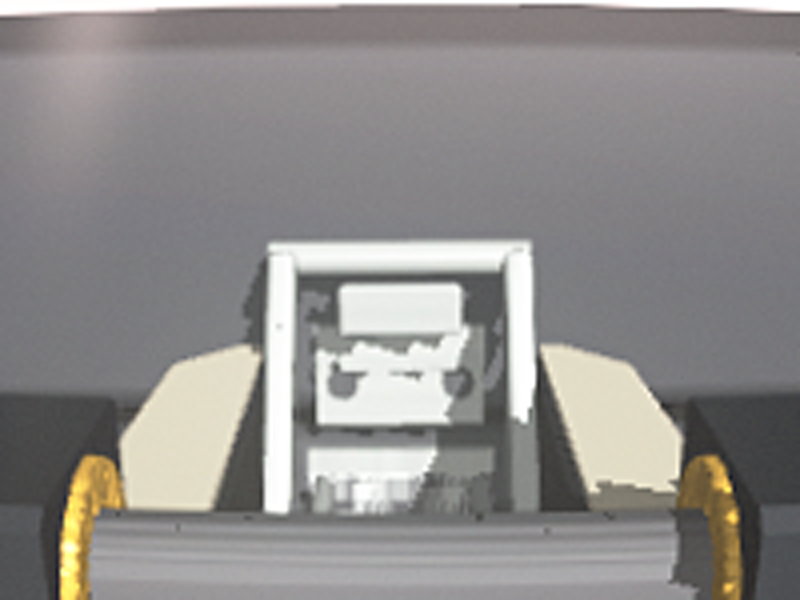

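>>> jog_arm:
  commands: [0.4, 0, -0.001, 0, 0, 0.4, 0, -0.001, 0, 0, 0.4, 0, -0.001, 0, 0, 0.4, 0, 0, 0, 0]

```text
t: 11.3
tool_pos: [0.558, -0.0884, 0.1595]
orientation: [2.612, -1.745, -0.001]
force: [-0.7, 0.0, 4.5]
opening: 0.038
```

```bash
python3 look.py w13
```

```text
11.35 [ 0.55796788 -0.08843695  0.15948418] [ 2.61175724e+00 -1.74476108e+00 -9.88391443e-04] [0.65851678 0.45531627 4.51415456] [-0.01532281  0.17487048  0.03287009] 0.037750182229043416
```

View pics/w13z.png

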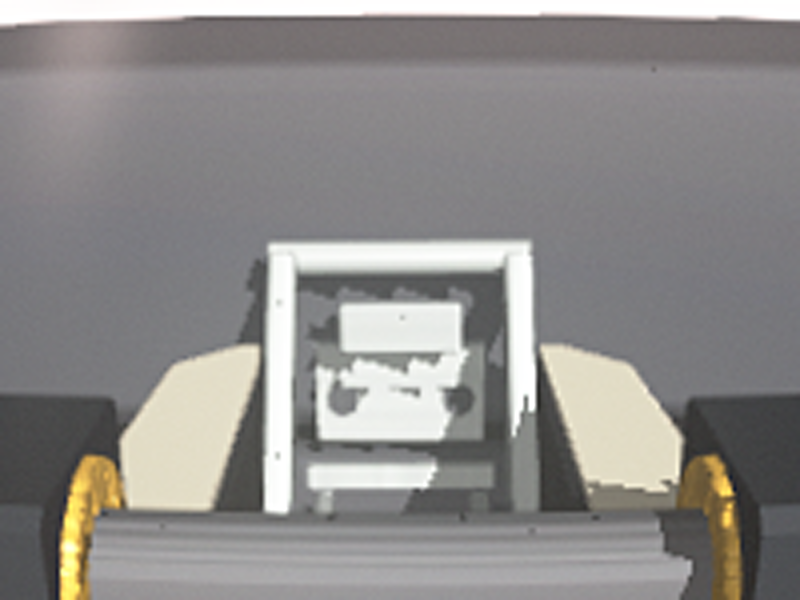

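>>> jog_arm:
  commands: [0.4, 0, 0.0002, 0.001, 0, 0.4, 0, 0.0002, 0.001, 0, 0.4, 0, 0, 0, 0]

```text
t: 11.6
tool_pos: [0.5576, -0.0886, 0.1575]
orientation: [2.612, -1.745, -0.001]
force: [0.3, 0.7, 4.5]
opening: 0.038
```

>>> jog_arm:
  commands: [0.4, 0, 0.0002, 0.001, 0, 0.4, 0, 0, 0, 0]

```text
t: 11.77
tool_pos: [0.5575, -0.0886, 0.1566]
orientation: [2.612, -1.745, -0.001]
force: [-0.5, 1.0, 6.6]
opening: 0.0376
```

```bash
python3 look.py w14
```

```text
11.8167 [ 0.5574791  -0.08863495  0.1565951 ] [ 2.61192770e+00 -1.74491854e+00 -6.34631470e-04] [0.61816554 0.16905169 5.54584641] [0.01419318 0.12581482 0.02924542] 0.03757445810121973
```

View pics/w14z.png

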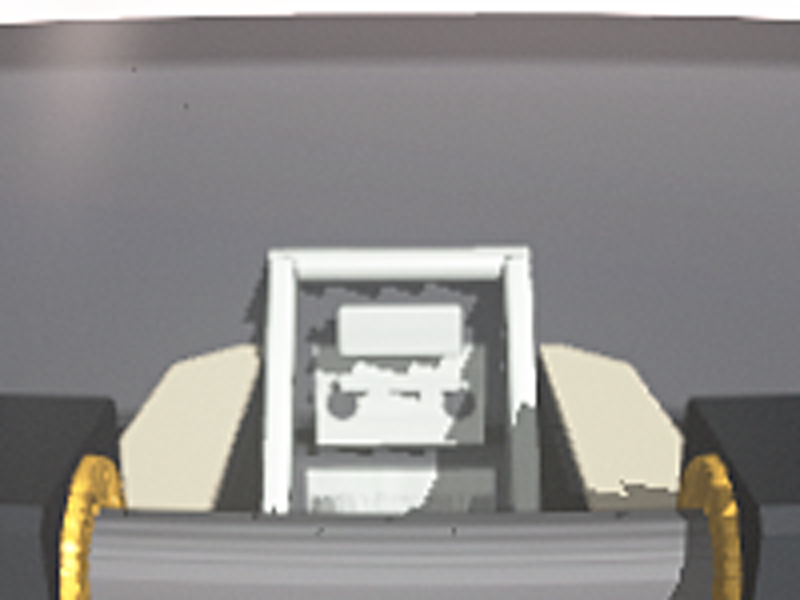

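>>> jog_arm:
  commands: [0.4, 0, 0.0002, 0.001, 0, 0.4, 0, 0, 0, 0, 0.4, 0, 0, 0, 0]

```text
t: 12.07
tool_pos: [0.5574, -0.0887, 0.1558]
orientation: [2.612, -1.745, -0.0]
force: [0.2, -0.0, 5.0]
opening: 0.0379
```

```bash
python3 look.py w15; python3 - <<'E'
from h import *
for c in ('side','scene'):
    p=snap(c,c+'15');i=p['img'][150:270,190:340] if c=='side' else p['img'][150:230,190:290];cv2.imwrite(f'pics/{c}15z.png',cv2.resize(i,(750,600),interpolation=cv2.INTER_CUBIC))
E
```

```text
12.1167 [ 0.55741419 -0.08867158  0.15574692] [ 2.61212504e+00 -1.74502642e+00 -2.51221352e-04] [0.13648872 0.61124417 6.06230983] [-0.00465549  0.02647471  0.03603861] 0.037862907457080895
```

View pics/scene15z.png

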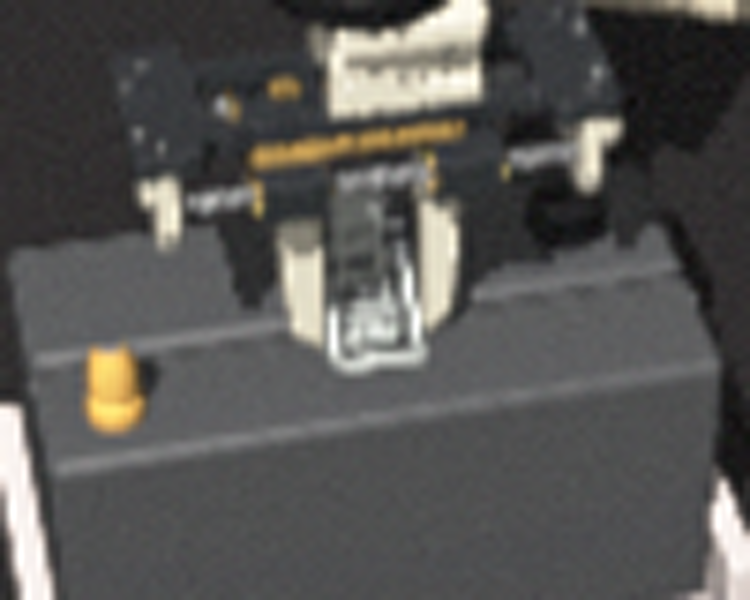

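View pics/w15z.png

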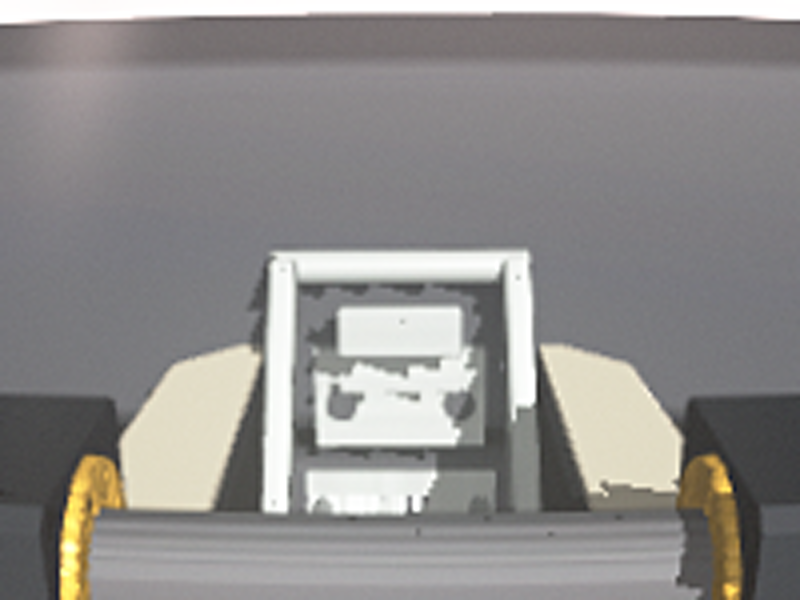

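>>> jog_arm:
  commands: [0.4, 0, 0.001, 0, 0, 0.4, 0, 0.001, 0, 0, 0.4, 0, 0.001, 0, 0, 0.4, 0, 0.001, 0, 0, 0.4, 0, 0, 0, 0]

```text
t: 12.63
tool_pos: [0.5537, -0.0902, 0.1557]
orientation: [-2.612, 1.745, -0.0]
force: [1.9, 1.6, 5.3]
opening: 0.0385
```

```bash
python3 look.py w16
```

```text
12.6833 [ 0.55374177 -0.09021036  0.15568803] [-2.61227262e+00  1.74515657e+00 -3.44513639e-05] [1.42122761 0.70779867 5.29496212] [ 0.18846951 -0.32113842  0.03346925] 0.03785825375379053
```

View pics/w16z.png

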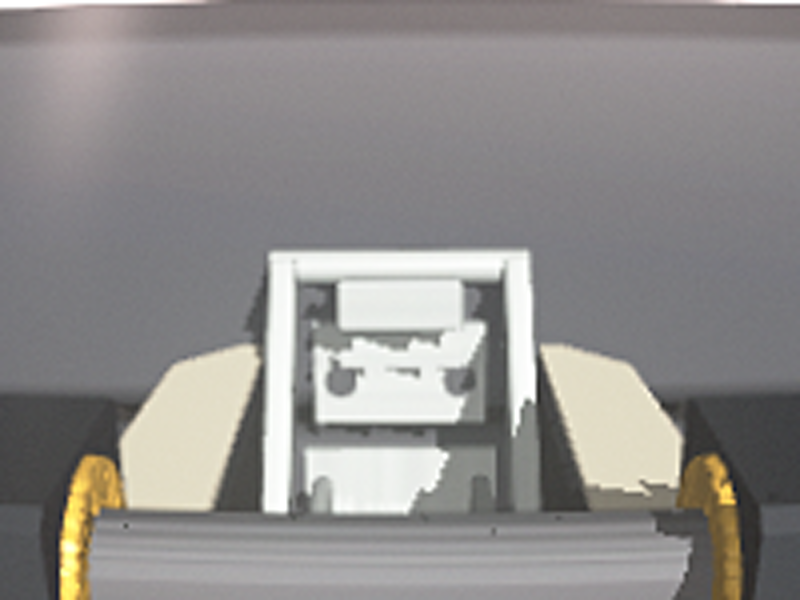

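>>> jog_arm:
  commands: [0.4, 0, 0.001, 0, 0, 0.4, 0, 0.001, 0, 0, 0.4, 0, 0.0005, 0, 0, 0.4, 0, 0, 0, 0]

```text
t: 13.02
tool_pos: [0.5519, -0.091, 0.1556]
orientation: [-2.612, 1.745, -0.001]
force: [5.5, 1.5, 1.4]
opening: 0.0379
```

```bash
python3 look.py w17
```

```text
13.0667 [ 0.5518777  -0.09097357  0.15554535] [-2.61175521e+00  1.74456927e+00 -1.07826938e-03] [5.85116671 1.67771102 2.23882617] [ 0.32911557 -1.03083297  0.02945791] 0.03802547361698929
```

View pics/w17z.png

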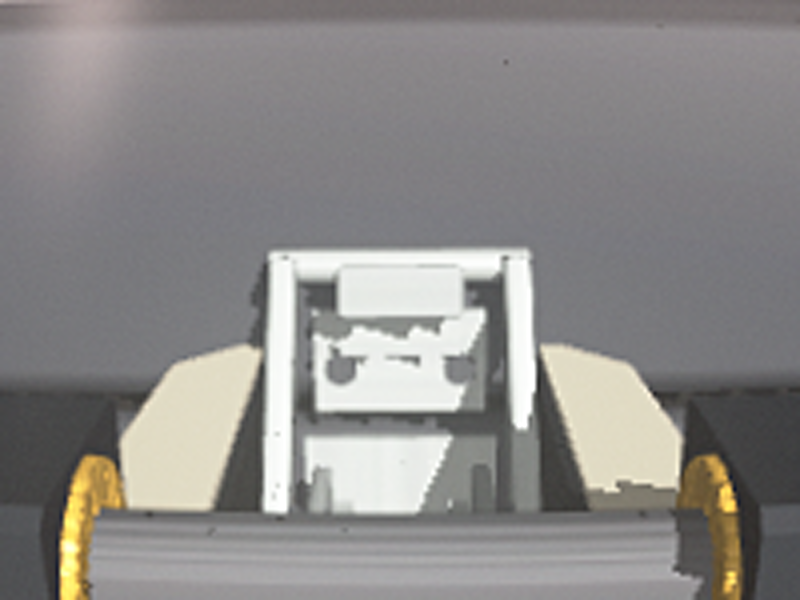

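>>> jog_arm:
  commands: [0.05, 0, 0, 0, 0, -0.2, 0, 0, 0, 0, -0.2, 0, 0, 0, 0, -0.2, 0, 0, 0, 0]

```text
t: 13.4
tool_pos: [0.5506, -0.0911, 0.1548]
orientation: [2.611, -1.745, -0.003]
force: [0.4, -0.0, -0.0]
opening: 0.0548
```

```bash
python3 look.py w18
```

```text
13.45 [ 0.5508034  -0.09110322  0.15493682] [ 2.61165570e+00 -1.74468877e+00 -2.38116283e-03] [ 0.139712   -0.39317603 -0.19895925] [0.02118892 0.00440943 0.00893355] 0.05542914064003678
```

View pics/w18z.png

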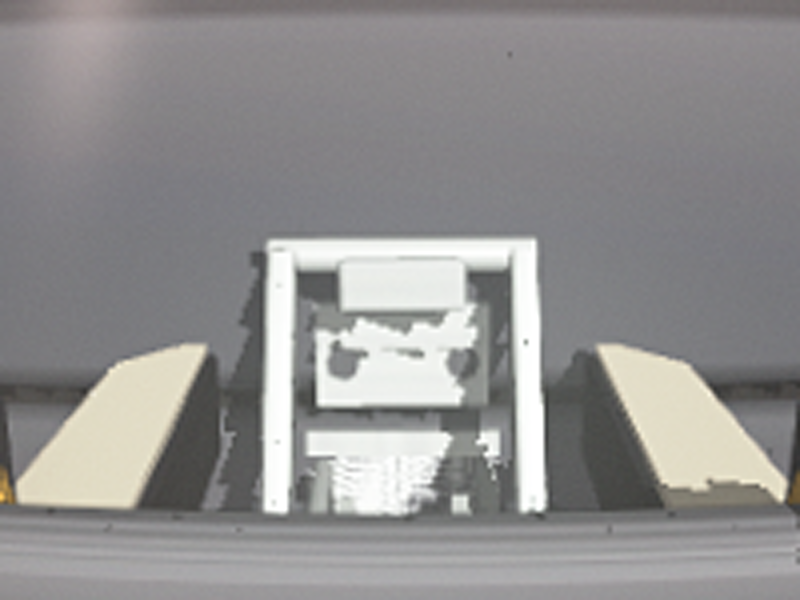

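>>> jog_arm:
  commands: [-0.2, 0, 0, -0.015, 0, -0.2, 0, 0, -0.025, 0, -0.2, 0, 0, -0.025, 0, 0, 0, -0.005, -0.015, 0, 1, 0, -0.005, 0, 0, 1, 0, 0, 0, 0, 1, 0, 0, 0, 0, 1, 0, 0, 0, 0, 1, 0, 0, 0, 0]
  grip_force: 5

```text
t: 14.2
tool_pos: [0.5597, -0.0871, 0.2337]
orientation: [2.611, -1.744, -0.005]
force: [0.3, -0.4, -0.8]
opening: 0.0204
```

```bash
python3 look.py w19;python3 - <<'E'
from h import *
for c in ('side',):
    p=snap(c,c+'19');i=p['img'][150:270,190:340] if c=='side' else p['img'][150:230,190:290];cv2.imwrite(f'pics/{c}19z.png',cv2.resize(i,(750,600),interpolation=cv2.INTER_CUBIC))
E
```

```text
14.25 [ 0.55991528 -0.08718155  0.2341127 ] [ 2.61158873 -1.74463378 -0.00361087] [ 0.66539664 -0.35300226 -0.41783545] [ 0.00945169 -0.02528674 -0.00156942] 0.016316736111293126
```

View pics/w19z.png

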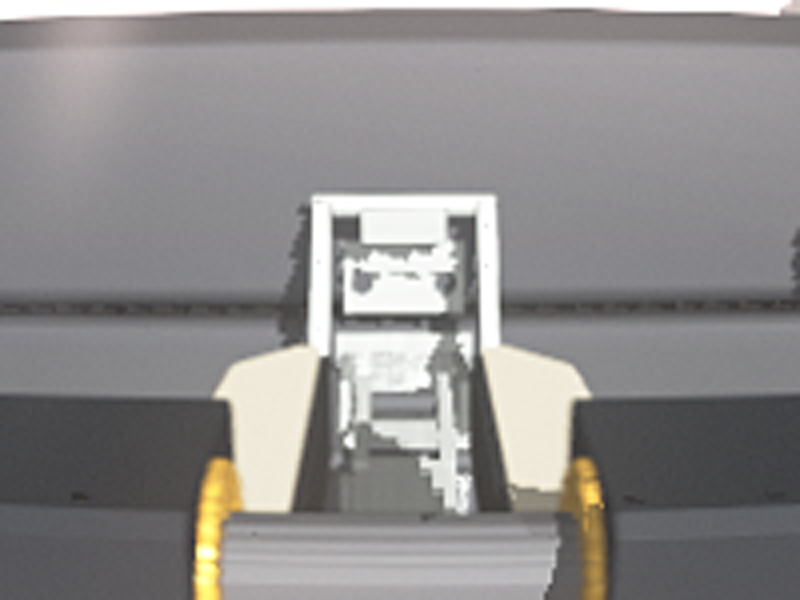

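View pics/side19z.png

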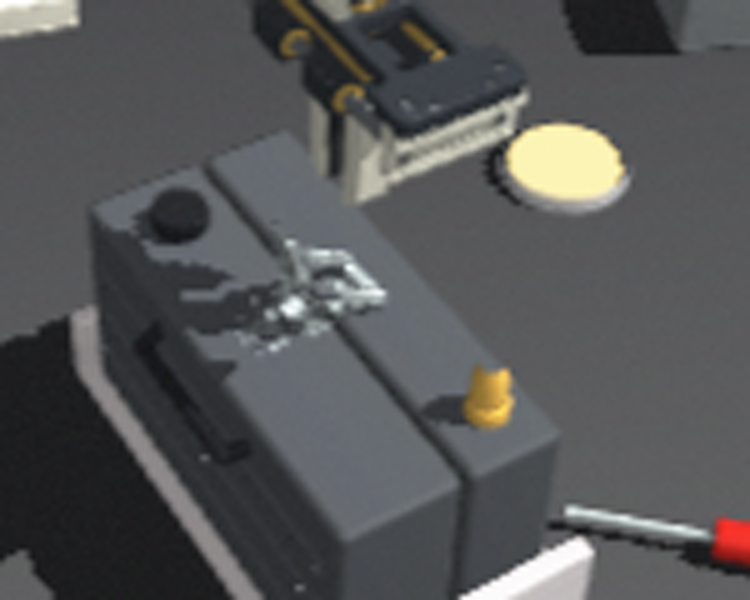

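>>> jog_arm:
  commands: [1, 0, 0.006, 0.007, 0, 1, 0, 0.007, 0.011, 0, 1, 0, 0.007, 0.011, 0, 1, 0, 0, 0, 0, 1, 0, 0, 0, 0]

```text
t: 14.72
tool_pos: [0.5413, -0.095, 0.2056]
orientation: [2.611, -1.745, -0.003]
force: [-0.1, -0.5, -0.3]
opening: 0.0006
```

```bash
python3 look.py w20; python3 - <<'E'
from bar import *
s=robot.read_state();print(C(s['tool_pos']))
E
```

```text
14.7667 [ 0.54205438 -0.09497882  0.20658584] [-2.61204887e+00  1.74547550e+00  4.77063978e-04] [0.21340565 0.06412414 0.33106328] [0.04909331 0.00821291 0.04078087] 0.000652885612598441
[-1.66158765e-03  1.82489963e-04  2.06585838e-01]
```

View pics/w20z.png

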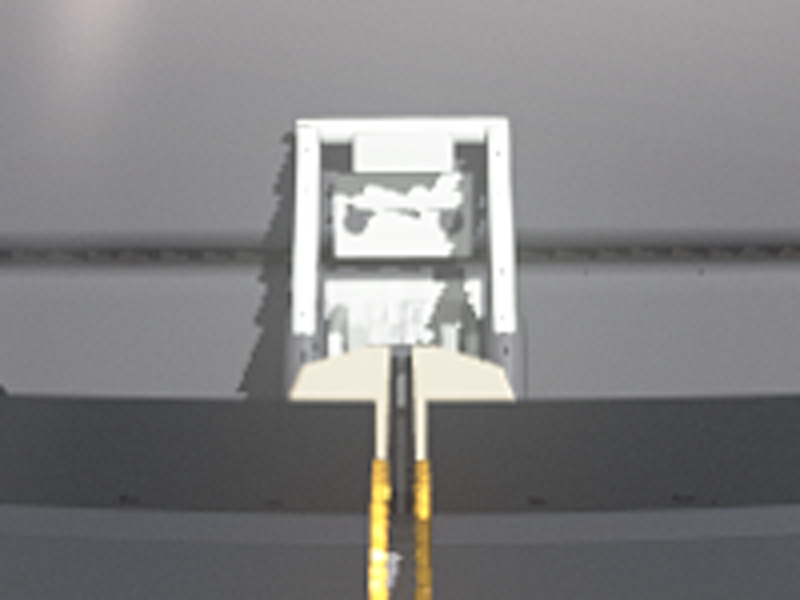

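>>> jog_arm:
  commands: [1, 0, 0.003, 0, 0, 1, 0, 0.003, 0, 0, 1, 0, 0.003, 0, 0, 1, 0, 0.003, 0, 0, 1, 0, 0.003, 0, 0]

```text
t: 15.18
tool_pos: [0.5285, -0.1007, 0.207]
orientation: [-2.612, 1.745, -0.001]
force: [1.7, 1.9, -1.8]
opening: 0.0004
```

>>> jog_arm:
  commands: [1, 0, 0.002, 0.001, 0, 1, 0, 0.002, 0.001, 0, 1, 0, 0.002, 0.001, 0]

```text
t: 15.43
tool_pos: [0.5229, -0.1031, 0.2039]
orientation: [-2.612, 1.745, -0.001]
force: [1.6, -0.2, 1.5]
opening: 0.0004
```

>>> jog_arm:
  commands: [1, 0, 0.0022, 0.0013, 0, 1, 0, 0.002, 0.0013, 0, 1, 0, 0.002, 0.0014, 0, 1, 0, 0.0019, 0.0016, 0, 1, 0, 0.0018, 0.0017, 0]

```text
t: 15.85
tool_pos: [0.5136, -0.1069, 0.1961]
orientation: [-2.612, 1.745, -0.0]
force: [2.3, 0.1, 0.2]
opening: 0.0005
```

>>> jog_arm:
  commands: [1, 0, 0.0018, 0.0017, 0, 1, 0, 0.0016, 0.0019, 0, 1, 0, 0.0015, 0.002, 0, 1, 0, 0.0015, 0.002, 0]

```text
t: 16.18
tool_pos: [0.5076, -0.1093, 0.1885]
orientation: [2.612, -1.745, -0.0]
force: [1.5, 0.3, 1.2]
opening: 0.0004
```

```bash
python3 look.py w21; python3 - <<'E'
from h import *
for c in ('side',):
    p=snap(c,c+'21');i=p['img'][150:270,190:340] if c=='side' else p['img'][150:230,190:290];cv2.imwrite(f'pics/{c}21z.png',cv2.resize(i,(750,600),interpolation=cv2.INTER_CUBIC))
E
```

```text
16.2333 [ 0.50718596 -0.10932564  0.18798426] [ 2.61190952e+00 -1.74485067e+00 -1.39024934e-03] [2.19031538 0.39845609 0.66944845] [-0.0299471  -0.32039921  0.02139527] 5.351923590145747e-05
```

View pics/w21z.png

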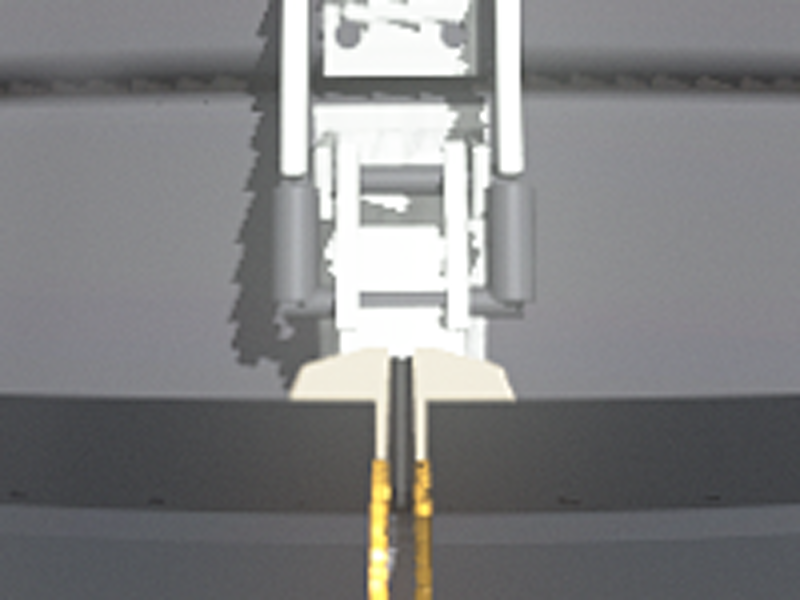

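View pics/side21z.png

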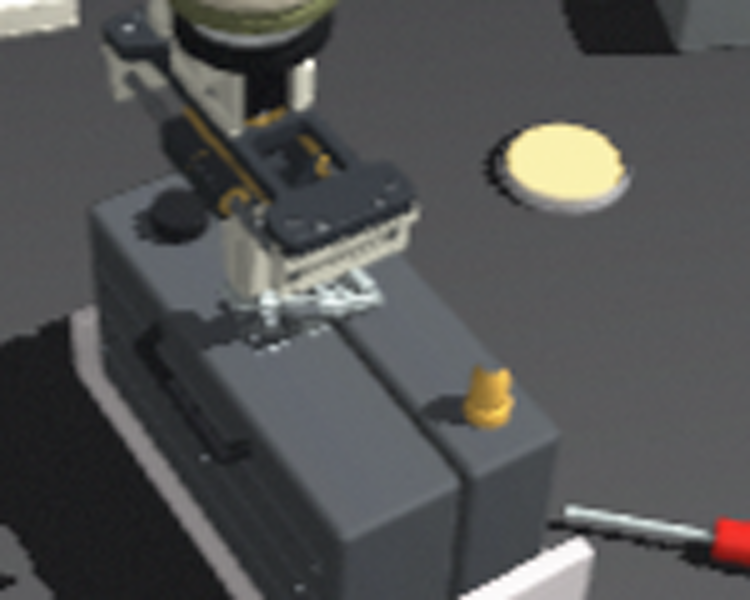

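>>> jog_arm:
  commands: [1, 0, 0.0015, 0.002, 0, 1, 0, 0.0014, 0.0022, 0, 1, 0, 0.0013, 0.0022, 0, 1, 0, 0.0012, 0.0023, 0, 1, 0, 0.0012, 0.0023, 0]

```text
t: 16.7
tool_pos: [0.5014, -0.1118, 0.1774]
orientation: [2.612, -1.745, -0.0]
force: [0.6, 0.3, 1.5]
opening: 0.0009
```

>>> jog_arm:
  commands: [1, 0, 0.001, 0.0023, 0, 1, 0, 0.001, 0.0023, 0, 1, 0, 0.001, 0.0023, 0]

```text
t: 16.95
tool_pos: [0.4986, -0.1129, 0.1704]
orientation: [2.612, -1.745, -0.001]
force: [0.7, 0.0, 0.1]
opening: 0.0003
```

```bash
python3 look.py w22; python3 - <<'E'
from bar import *
s=robot.read_state();print(C(s['tool_pos']))
E
```

```text
17.0 [ 0.49828025 -0.11290175  0.16988981] [ 2.61193508e+00 -1.74479875e+00 -1.85656252e-03] [ 0.53262044 -0.65739691 -0.05742875] [ 0.00066691  0.01952099 -0.00489375] 0.0005777240402376237
[-0.04896216  0.00043041  0.16988981]
```

View pics/w22z.png

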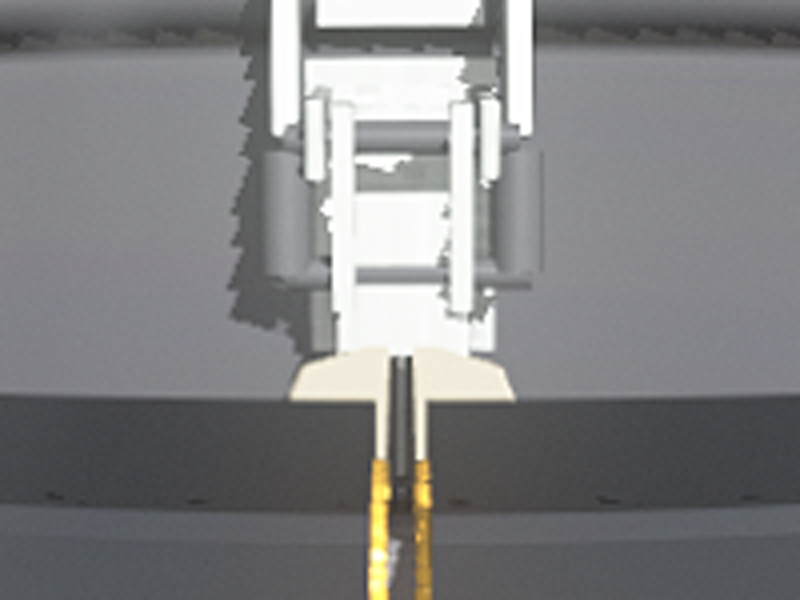

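>>> jog_arm:
  commands: [1, 0, 0.001, 0.0015, 0, 1, 0, 0, 0.0015, 0, 1, 0, 0, 0.001, 0, 1, 0, 0, 0, 0]

```text
t: 17.33
tool_pos: [0.4979, -0.1132, 0.1665]
orientation: [2.612, -1.745, -0.001]
force: [0.1, -0.2, 0.1]
opening: 0.0005
```

>>> jog_arm:
  commands: [1, 0, 0, 0.001, 0, 1, 0, 0, 0, 0]

```text
t: 17.5
tool_pos: [0.4981, -0.1133, 0.166]
orientation: [-2.612, 1.745, -0.0]
force: [-1.6, -0.3, -0.0]
opening: 0.0003
```

>>> jog_arm:
  commands: [1, 0, 0, 0.001, 0, 1, 0, 0, 0, 0]

```text
t: 17.67
tool_pos: [0.4982, -0.1133, 0.1658]
orientation: [-2.612, 1.745, -0.001]
force: [-2.1, 0.7, 5.9]
opening: 0.0004
```

>>> jog_arm:
  commands: [1, 0, 0, 0.0005, 0, 1, 0, 0, 0, 0]

```text
t: 17.83
tool_pos: [0.4982, -0.1134, 0.1657]
orientation: [-2.612, 1.745, -0.001]
force: [-4.4, 1.8, 8.8]
opening: 0.0007
```

>>> jog_arm:
  commands: [1, 0, 0, -0.004, 0, 1, 0, 0, -0.016, 0, 1, 0, 0, -0.03, 0, 1, 0, -0.01, -0.03, 0, 1, 0, -0.02, -0.03, 0, 1, 0, 0, 0, 0, 1, 0, 0, 0, 0, 1, 0, 0, 0, 0]

```text
t: 18.5
tool_pos: [0.5255, -0.1017, 0.2737]
orientation: [2.612, -1.745, -0.001]
force: [-0.5, -0.2, -1.0]
opening: 0.0007
```

```bash
python3 look.py w23; python3 - <<'E'
from h import *
for c in ('side','scene'):
    p=snap(c,c+'23');i=p['img'][150:270,190:340] if c=='side' else p['img'][150:230,190:290];cv2.imwrite(f'pics/{c}23z.png',cv2.resize(i,(750,600),interpolation=cv2.INTER_CUBIC))
E
```

```text
18.55 [ 0.52496352 -0.10169093  0.27286548] [ 2.61180016 -1.74448133 -0.00331679] [-0.10046359 -0.71157641  0.00160042] [-0.02907503  0.01328932  0.00299863] 0.00045586240762211544
```

View pics/w23z.png

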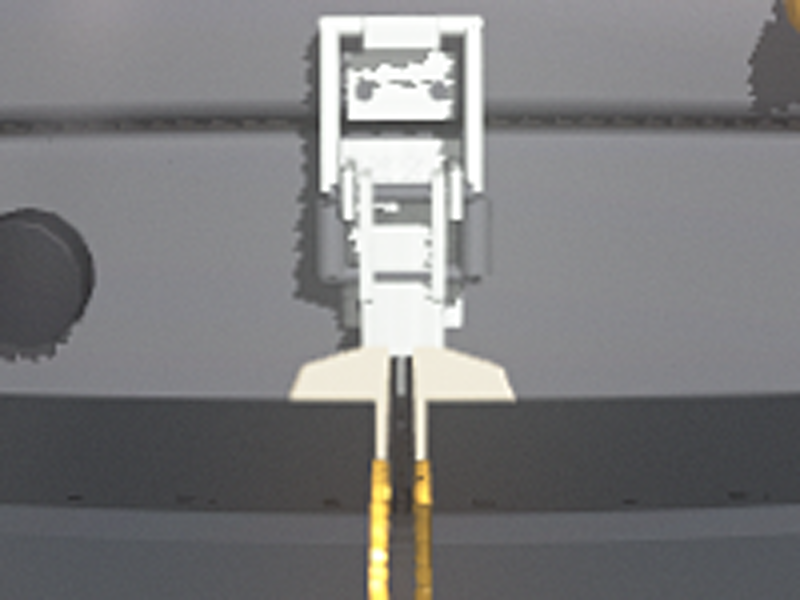

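View pics/side23z.png

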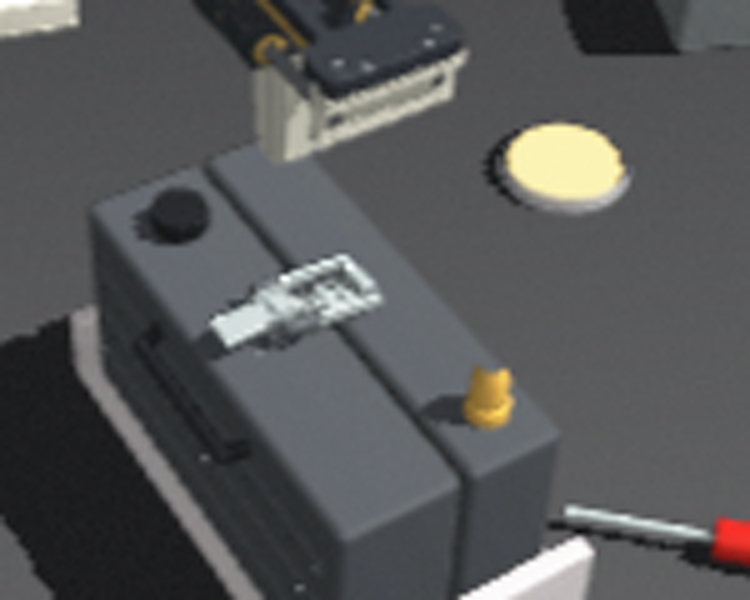

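View pics/scene23.png

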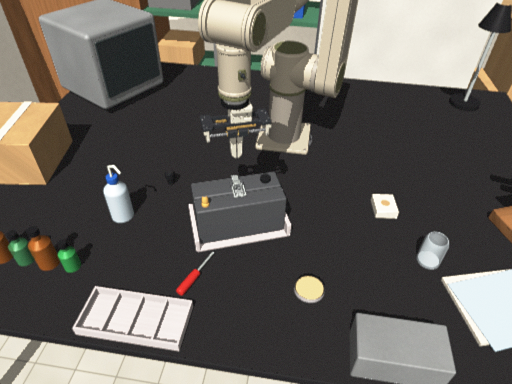

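```bash
python3 -c "
from plant import robot
print(robot.close_job()); print(robot.read_state()['t'])"
```

```text
the job is handed in; nothing more can be done
None
the job is handed in; nothing more can be done
```

The case is clamped: the loop is hooked under the keeper's lip and the lever lies fully down past centre. I handed the job in about 18.6 s into the run.

- **Hooking the loop:** I gripped it by its side bars and swung it down. I then pulled it towards the upright until I felt contact at about 6 N, and released it. It stayed caught under the lip.
- **Regrips:** The bars slid in the pads as the loop turned, so I let go and gripped higher twice before the crossbar reached the keeper. Contact forces stayed under about 9 N, and I gripped with 12 N.
- **Pushing the lever:** It took about 2 N at the free end. The force fell to zero as it went past centre, and I then pressed it onto its stop with about 9 N. The stop was at a fingertip height of 165.7 mm, where I had calculated it.

**Last checks:** With the gripper about 110 mm clear and the force reading near zero, the side and wrist pictures show the lever flat, the loop taut and the crossbar still under the lip. The dust cap, objective and other things look to be where they were.

**Not confirmed:**
- I could not read the spring stretch directly.
- The cameras disagreed by 2–3 mm on the case's position along its x direction, so I relied on touch for the final fit.
- When I first released the loop, the crossbar looked up to 1 mm off the upright. The lever's pull should have closed that, but I did not measure it afterwards.

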